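# Tip the trivet over onto the serving board, copper side up

## Robot

A 6-joint arm with a two-finger parallel gripper is mounted at the origin on the work surface. World frame = base frame: x ahead of the robot, y to its left, z up, the work surface at z = 0. Lengths are in m, angles in rad, forces in N, time in s.
With the tool pointing down it reaches from about 0.275 to 0.75 m from the base axis. Payload 10.2 kg.
Tool frame: the origin (TCP) lies on the centre line of the jaws, within the pads' length; the fingertips stand 19 mm ahead of it and the grasp point (between the pads) is the TCP; y points along the fingers, x is the direction in which the jaws open and shut, and the axes are right-handed (so a half turn about y gives the same grasp; the last joint's range is limited). The gripper opens to 85 mm and grips with 20 to 120 N. Pads are 22 mm wide; open, the fingers measure 114 mm over their backs; the gripper's body (76 mm by 85 mm) begins 54 mm behind the grasp point. The pads swing forward as they close: fully open they stand 13 mm farther back than shut.
Start: joints at [-1.528, 0.313, 1.498, -0, 1.331, -0.223], TCP at [0.138, -0.507, 0.25] pointing down, gripper open.
Joint ranges: [-2.94, 2.94], [-0.97, 2.17], [0.19, 2.56], [-1.23, 4.37], [0.02, 3.11], [-2.88, 2.88]. Speed limits (rad/s): [2.39, 2.39, 3.01, 3.14, 3.14, 3.14].

## Interface

Orientations are given as a rotation vector (axis times angle).
In Python, from cell import arm gives the robot as it stands.
- The arm moves only by the tool apply_moves, never from a script. Its arguments are lists of equal length, an entry for each row: "offset": the shift along the world's x, y, z in m, a list of three; "delta_rot": the turn, a rotation vector about the world's x, y, z in rad, a list of three; "fingers": the closure, from -1 (fully open) to 1 (shut), so that 0 is half open. A call has 1 to 5 rows; each row is the pose to reach, as a shift and turn from the pose measured when the call began; what a row does not reach only later rows make up. A row lasts 1/10 s, in which the tool goes at most 50 mm and 8.59 degrees, less where a joint would pass 70% of its speed; a pose out of reach is approached as far as the arm can. A call with a gripper value outside its range is refused whole. The fingers move at their own pace and stop on an object; "force" is the grip in N (left out, the last holds). Time passes only in rows, so rows that repeat a pose let the fingers close. It gives the time, the measured TCP pose, the force and the opening at its end, in the units of the state.
- arm.state(): the state, without advancing time (a new reading comes with each control period).
- arm.grab_frame(name): name is "side" or "top"; returns a dict with "color" (480x640x3 uint8, blue, green, red), "fx", "fy", "cx", "cy" (pixels), "camera_from_world" (4x4, takes a point from world to camera coordinates). Camera axes: x right, y down, z forward; pixel columns grow to the right and rows downward; lengths in m; the calibration is good to about 2 mm. A picture is of the moment at which its call begins. There is no depth.
- arm.sign_off(): hands the job in, once; it reports no verdict.
Trained networks look in the newest picture that a camera, given by its name, has taken for a name from the list of things; names that differ only in an ending like _2 or _b are one class to them, and where a whole thing is asked for, a point or a joint stands for the part that bears it (a point fixed in the world has none). Each returns a list of dicts, best first, with "p" (0 to 1); they miss things now and then, are a little off and sometimes report something else, mostly with a low value. They report only what shows in the picture. A call takes as long as a camera call. They do not tell look-alikes from the thing itself.
- arm.recognise(camera, label): "at" ([row, column] in pixels, amid what is visible of it).
- arm.cut_out(camera, label): "region" (480x640 bool, what is visible of it) and "at" ([row, column] in pixels, amid what is visible of it).
The state is a dict: "clock": time; "joint_pos": joint angles; "qd": joint speeds; "joint_efforts": joint torques, N m; "tool_pos": TCP position; "tcp_rot": TCP orientation; "ft_force": force on the tool from outside, world axes, zero at the start; "wrist_torque": the same for the moment, N m; "grip_width": finger opening in m.
Only numpy, scipy, OpenCV 4.12 (cv2) and the standard library are available. Lean on these libraries where they do the work, as an engineer would, in place of code of your own. Each camera call takes 0.05 s, during which the arm holds its last target. There are 200 camera calls.

## Task

Make the cold-demo bench ready for the copper cups: push the square trivet, which lies cork side up, across the counter against the near edge of the white serving board, and keep pushing it up and over that edge with the fingertips until it tips up and flips over, so that it finally lies flat on the board with its copper side up. Do not pick it up or carry it: one edge must stay down on the counter or the board throughout. Leave the two cups and the apple where they stand.

Things in the scene. Friction and masses are not known exactly. Their poses are not given: they have to be found in the camera images.
- trivet: Loose square trivet, about 0.25 kg: cork 90 x 90 x 7 mm on a copper base 82 x 82 x 6 mm, so the cork overhangs 4 mm all round. Ordinary friction. Origin: centre of the copper face; z points from copper to cork (up at the start, down when done); x and y parallel to its sides. Starts flat on the counter, robot's side of the board, 15 to 65 mm short of it, its x within 0.3 rad of the board's x.
- board: White plastic serving board, fixed to the counter, 200 mm (its x) x 320 mm (its y) x 15 mm high. Origin at the centre of its underside, on the counter (z = 0). Its x axis points horizontally away from the robot, square to its near edge; its top is empty for 115 mm behind the near edge.
- board_edge (a point): The middle of the top edge of the board's near side, 15 mm above the counter; same axes as the board. Below it the near side is a sheer upright face, 320 mm long, against which the trivet is pushed; it bears a firm push of 10 N without moving.
- trivet_corner0 (a point): A corner of the trivet's cork, half-way up the cork (trivet frame: x +45 mm, y +45 mm, z 9.5 mm)
- trivet_corner1 (a point): A corner of the trivet's cork, half-way up the cork (trivet frame: x +45 mm, y -45 mm, z 9.5 mm)
- trivet_corner2 (a point): A corner of the trivet's cork, half-way up the cork (trivet frame: x -45 mm, y +45 mm, z 9.5 mm)
- trivet_corner3 (a point): A corner of the trivet's cork, half-way up the cork (trivet frame: x -45 mm, y -45 mm, z 9.5 mm)
- cup_a: Loose copper cup, 68 mm wide, 95 mm high, standing on the rear part of the board. Origin at the centre of its foot. To be left alone.
- cup_b: Loose copper cup, 68 mm wide, 95 mm high, standing on the counter to one side of the trivet. Origin at the centre of its foot. To be left alone.
- apple: Loose red apple, 74 mm wide, 74 mm high with its stalk, on the counter to the other side of the trivet. Origin at the centre of its foot. To be left alone.
There are look-alikes about, which are no part of the job. Of the things like the trivet, leave any that is yellow; of the rest the larger one is meant.

How it is judged:
On the way:
1. the trivet is tipped up steeply against the near edge of the board, touching it (angle between trivet's own z axis and vertical between 0.9 and 2.2 rad and x of trivet in the frame of board_edge between -0.06 and 0.04 m and contact force between trivet and board above 0.05 N), for 0.02 s.
At the end, for the whole second after the job is handed in: The trivet rests on the board, copper face up and level within 0.1 rad, copper face 24 to 32 mm above the counter, its centre over the board (0 to 140 mm behind the near edge), at rest; both cups and the apple within 15 mm of where they stood (angle between trivet's own z axis and vertical above 3.04 rad and height (world z) of trivet between 0.024 and 0.032 m and x of trivet in the frame of board_edge between 0 and 0.14 m and y of trivet in the frame of board_edge between -0.16 and 0.16 m and linear speed of trivet below 0.02 m/s and angular speed of trivet below 0.1 rad/s and contact force between trivet and board above 0.3 N and distance of each of cup_a, cup_b, apple from where it was at the start of the episode below 0.015 m); the robot touches nothing.
It fails at once if the trivet is lifted or carried: all four corners more than 40 mm above the counter at once (height (world z) of each of trivet_corner0, trivet_corner1, trivet_corner2, trivet_corner3 above 0.04 m).
It fails at once if a cup or the apple is moved more than 15 mm or tipped (distance of any of cup_a, cup_b, apple from where it was at the start of the episode above 0.015 m or angle between any of cup_a, cup_b, apple's own z axis and vertical above 0.3 rad).
It also fails if it takes over 54 s, if anything falls off the work surface, if the arm or the gripper's body presses on something with over 40 N, if the wrist force passes 120 N, or if a joint passes its speed limit or range.

## Working session

There is one attempt and no reset: what is moved stays moved. The work goes in short steps, Python scripts to look and compute and a tool call to move; the robot and the scene stay as the last step left them, time stands still between calls to the robot, and variables do not carry over. Pictures are saved under pics/ and viewed, about 8 in all and at most 12, crops included, and the job is handed in when it is done.

Besides the shell and the picture viewer there is one more tool, called after "Call:" as name(argument=value, ...), one argument or row to a line, values as JSON. apply_moves: Moves the arm, as the interface text tells. Its arguments: {"type":"object","properties":{"offset":{"type":"array"},"delta_rot":{"type":"array"},"fingers":{"type":"array"},"force":{"type":"number"}},"required":["offset","delta_rot","fingers"]}

```bash
mkdir -p pics
cat > h.py <<'E'
import numpy as np, cv2
from cell import arm
def grab(n,fn=None):
    f=arm.grab_frame(n)
    if fn: cv2.imwrite('pics/'+fn,f['color'])
    return f
def back(f,rc,z):
    T=np.array(f['camera_from_world']);R,t=T[:3,:3],T[:3,3]
    d=R.T@np.array([(rc[1]-f['cx'])/f['fx'],(rc[0]-f['cy'])/f['fy'],1]);c=-R.T@t
    return c+d*(z-c[2])/d[2]
def proj(f,p):
    T=np.array(f['camera_from_world']);q=T[:3,:3]@np.array(p)+T[:3,3]
    return [f['fy']*q[1]/q[2]+f['cy'],f['fx']*q[0]/q[2]+f['cx']]
E
python3 - <<'E'
from h import *
np.set_printoptions(precision=4,suppress=True)
F={n:grab(n,n+'0.png') for n in('top','side')}
print(arm.state())
for n in F:
    f=F[n];T=np.array(f['camera_from_world']);print(n,'cam',-T[:3,:3].T@T[:3,3],'fwd',T[2,:3])
    for l,z in(('trivet',.013),('board',.015),('cup_a',.05),('apple',.037)):
        for r in arm.cut_out(n,l):
            c,_=cv2.findContours(r['region'].astype(np.uint8),0,2);c=max(c,key=cv2.contourArea)
            b=cv2.boxPoints(cv2.minAreaRect(c))
            print(n,l,round(r['p'],2),np.round(r['at']),back(f,r['at'],z), [tuple(np.round(back(f,(q[1],q[0]),z)[:2],3)) for q in b] if n=='top' else '')
E
```

```text
{'clock': 0.1, 'joint_pos': array([-1.5284,  0.3134,  1.4984,  0.    ,  1.331 , -0.2234]), 'qd': array([-0.0012,  0.0004, -0.0024,  0.0001,  0.0014,  0.001 ]), 'joint_efforts': array([  0.0018, -41.2901, -26.0139,  -0.0002,   0.003 ,  -0.    ]), 'tool_pos': array([ 0.1379, -0.5064,  0.2498]), 'tcp_rot': array([-1.3224,  1.0117, -1.0105]), 'ft_force': array([-0.5069, -0.1577, -0.0058]), 'wrist_torque': array([-0.0003,  0.0178,  0.0447]), 'grip_width': 0.08517558900997685}
top cam [0.4783 0.0056 0.9535] fwd [ 0.1103  0.0061 -0.9939]
top trivet 0.91 [273. 328.] [ 0.5026 -0.0025  0.013 ] [(np.float64(0.549), np.float64(0.041)), (np.float64(0.552), np.float64(-0.049)), (np.float64(0.459), np.float64(-0.052)), (np.float64(0.456), np.float64(0.038))]
top trivet 0.67 [303. 405.] [ 0.4469 -0.14    0.013 ] [(np.float64(0.428), np.float64(-0.099)), (np.float64(0.486), np.float64(-0.124)), (np.float64(0.462), np.float64(-0.183)), (np.float64(0.404), np.float64(-0.157))]
top trivet 0.67 [346. 275.] [0.3737 0.0953 0.013 ] [(np.float64(0.348), np.float64(0.155)), (np.float64(0.431), np.float64(0.11
[... 675 characters left out ...]
009)), (np.float64(0.696), np.float64(0.072))]
top apple 0.63 [254. 462.] [ 0.5318 -0.2413  0.037 ] [(np.float64(0.552), np.float64(-0.19)), (np.float64(0.585), np.float64(-0.258)), (np.float64(0.519), np.float64(-0.287)), (np.float64(0.487), np.float64(-0.219))]
side cam [0.2437 0.7784 0.8247] fwd [ 0.2849 -0.6544 -0.7004]
side trivet 0.94 [208. 415.] [ 0.4404 -0.1322  0.013 ] 
side trivet 0.91 [239. 360.] [ 0.5045 -0.006   0.013 ] 
side trivet 0.56 [304. 409.] [0.3728 0.1022 0.013 ] 
side board 0.74 [218. 281.] [0.6632 0.0065 0.015 ] 
side cup_a 0.78 [302. 315.] [0.505  0.1934 0.05  ] 
side cup_a 0.62 [199. 231.] [0.7519 0.0346 0.05  ] 
side apple 0.82 [155. 389.] [ 0.5344 -0.2406  0.037 ]
```

View pics/top0.png

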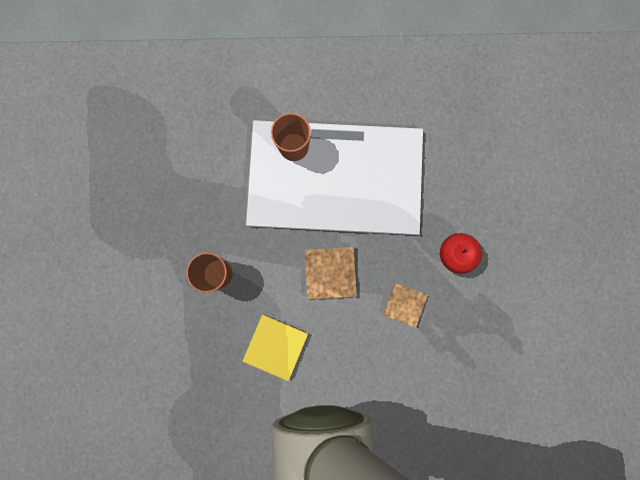

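Run:
```python
import cv2
a=cv2.imread('pics/side0.png')[150:350,220:480];cv2.imwrite('pics/c0.png',cv2.resize(a,None,fx=3,fy=3,interpolation=2))
```

```text
(no output)
```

View pics/c0.png

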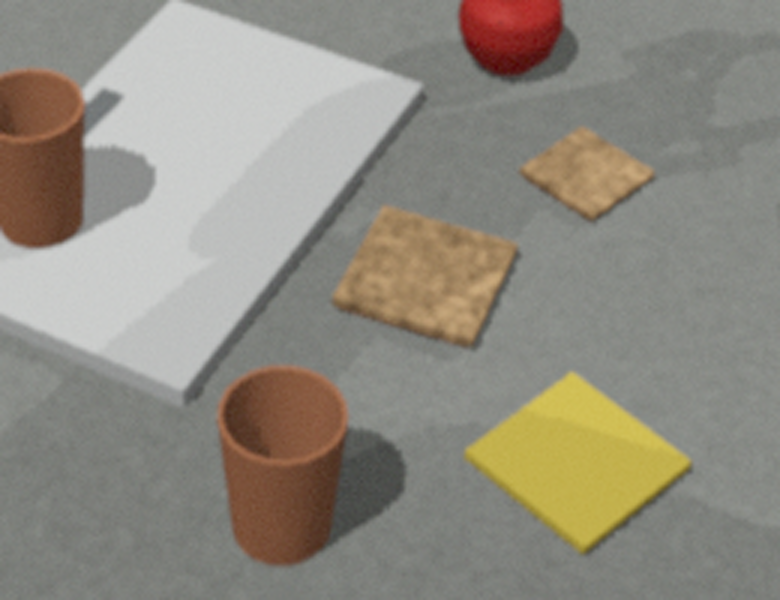

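The candidates for the trivet in the top picture are cork at (273,328), about 90 mm; cork at (303,405), about 63 mm; and yellow at (346,275). The yellow one is excluded, and of the two corks the larger is meant, so the target is (273,328). The crop confirms it, lying just short of the board's near edge. Cup_b is to its left at (272,206), the apple to its right at (254,462), and cup_a on the board's rear at (136,287).

```bash
cat >> h.py <<'E'
from scipy.spatial.transform import Rotation as R
PSI=-0.065
def want(t,s=1):
    b=np.array([np.cos(PSI),np.sin(PSI),0]);by=np.array([-np.sin(PSI),np.cos(PSI),0])
    y=np.sin(t)*b-np.cos(t)*np.array([0,0,1]);x=s*by
    return R.from_matrix(np.c_[x,y,np.cross(x,y)])
def delta(t,s=1):
    return (want(t,s)*R.from_rotvec(arm.state()['tcp_rot']).inv()).as_rotvec()
E
python3 - <<'E'
from h import *
np.set_printoptions(precision=4,suppress=True)
print(R.from_rotvec(arm.state()['tcp_rot']).as_matrix())
for s in(1,-1): print(s,delta(.2,s))
E
```

```text
[[ 0.2627  0.      0.9649]
 [-0.9649  0.0001  0.2627]
 [-0.     -1.      0.    ]]
1 [-0.2832 -0.0286  2.7981]
-1 [ 0.0201 -0.1999 -0.3297]
```

Call:
apply_moves(
  offset=[
    [0.025,0.043,0],
    [0.05,0.087,0],
    [0.075,0.13,0],
    [0.1,0.174,0],
    [0.125,0.217,0],
  ],
  delta_rot=[
    [0,0,0],
    [0,0,-0.05],
    [0,0,-0.1],
    [0,0,-0.15],
    [0,0,-0.2],
  ],
  fingers=[0,0,0,0,0],
)

```text
clock: 1.0
tool_pos: [0.263, -0.2883, 0.2504]
tcp_rot: [-1.238, 1.162, -1.163]
ft_force: [1.4, -0.4, 0.5]
grip_width: 0.043
```

Call:
apply_moves(
  offset=[
    [0.025,0.043,0],
    [0.05,0.087,0],
    [0.075,0.13,0],
    [0.1,0.174,0],
    [0.125,0.217,0],
  ],
  delta_rot=[
    [0,0,0],
    [0,-0.05,-0.05],
    [0,-0.1,-0.1],
    [0,-0.15,-0.1],
    [0,-0.2,-0.1],
  ],
  fingers=[0,0,0,0,0],
)

```text
clock: 1.5
tool_pos: [0.3875, -0.0714, 0.2508]
tcp_rot: [-1.045, 1.081, -1.331]
ft_force: [1.2, -0.7, 0.0]
grip_width: 0.0426
```

Run:
```python
from h import *
np.set_printoptions(precision=4,suppress=True)
s=arm.state();print(s);print(delta(.2,-1))
```

```text
{'clock': 1.5, 'joint_pos': array([-0.5421, -0.0935,  1.9679,  0.1075,  1.0895,  1.0253]), 'qd': array([ 1.3404,  0.0721, -0.0071,  0.0968, -0.6148,  1.2643]), 'joint_efforts': array([ -8.5461, -23.399 , -24.6499,   0.2207,   0.6449,  -1.7561]), 'tool_pos': array([ 0.3875, -0.0714,  0.2508]), 'tcp_rot': array([-1.0445,  1.0814, -1.3309]), 'ft_force': array([ 1.1967, -0.6559,  0.0135]), 'wrist_torque': array([-0.0838,  0.1231, -0.0109]), 'grip_width': 0.04259510499166703}
[ 0.003   0.0032 -0.0268]
```

Call:
apply_moves(
  offset=[
    [0.007,0.038,-0.03],
    [0.014,0.075,-0.07],
    [0.023,0.075,-0.115],
    [0.03,0.075,-0.16],
    [0.031,0.075,-0.2],
  ],
  delta_rot=[
    [0,0,-0.03],
    [0,0,-0.03],
    [0,0,-0.03],
    [0,0,-0.03],
    [0,0,-0.03],
  ],
  fingers=[0,0,0,0,0],
)

```text
clock: 2.0
tool_pos: [0.4188, 0.004, 0.0492]
tcp_rot: [-1.032, 1.1, -1.354]
ft_force: [0.2, -0.6, 0.2]
grip_width: 0.0425
```

Call:
apply_moves(
  offset=[
    [0,0,-0.005],
    [0,0,-0.01],
    [0,0,-0.015],
    [0,0,-0.018],
    [0,0,-0.02],
  ],
  delta_rot=[
    [0,0,0],
    [0,0,0],
    [0,0,0],
    [0,0,0],
    [0,0,0],
  ],
  fingers=[0,0,0,0,0],
)

```text
clock: 2.5
tool_pos: [0.4193, 0.0038, 0.03]
tcp_rot: [-1.031, 1.098, -1.356]
ft_force: [-0.3, -0.3, -0.7]
grip_width: 0.0425
```

Run:
```python
from h import *
np.set_printoptions(precision=4,suppress=True)
f=grab('side');s=arm.state();print(s['tool_pos'],s['ft_force'],delta(.2,-1),proj(f,s['tool_pos']))
a=f['color'][150:350,240:500];cv2.imwrite('pics/c1.png',cv2.resize(a,None,fx=3,fy=3,interpolation=2))
```

```text
[0.4191 0.0039 0.0296] [ 0.3232  1.1128 -0.1549] [0.0039 0.0051 0.0022] [np.float64(250.25654608571315), np.float64(403.26981679607405)]
```

View pics/c1.png

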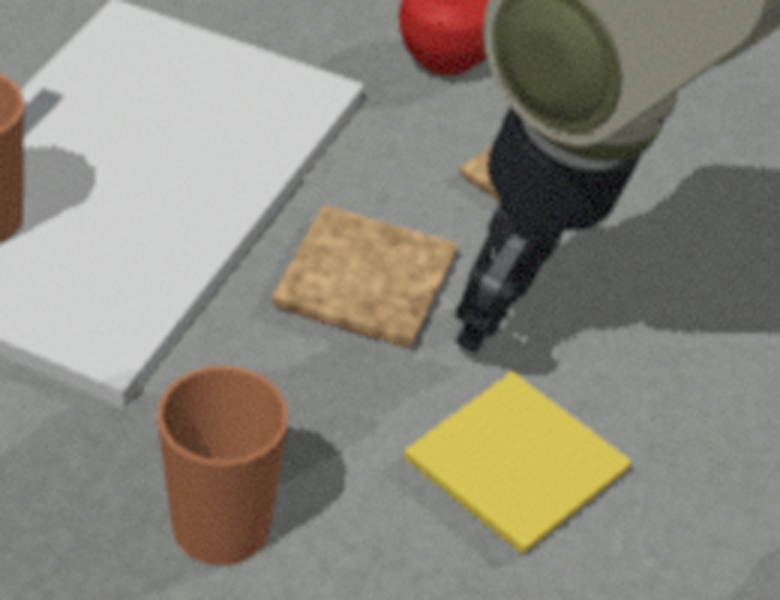

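The fingertip is at crop (472,340), just behind the trivet's rear edge at crop (415,345)–(455,240). Next I lower it until it touches the counter.

Call:
apply_moves(
  offset=[
    [0,0,-0.002],
    [0,0,-0.004],
    [0,0,-0.006],
    [0,0,-0.008],
    [0,0,-0.008],
  ],
  delta_rot=[
    [0,0,0],
    [0,0,0],
    [0,0,0],
    [0,0,0],
    [0,0,0],
  ],
  fingers=[0,0,0,0,0],
)

```text
clock: 3.05
tool_pos: [0.419, 0.0039, 0.0214]
tcp_rot: [-1.032, 1.099, -1.355]
ft_force: [0.8, 0.3, 0.9]
grip_width: 0.0426
```

Call:
apply_moves(
  offset=[
    [0,0,-0.001],
    [0,0,-0.002],
    [0,0,-0.003],
    [0,0,-0.004],
    [0,0,-0.004],
  ],
  delta_rot=[
    [0,0,0],
    [0,0,0],
    [0,0,0],
    [0,0,0],
    [0,0,0],
  ],
  fingers=[0,0,0,0,0],
)

```text
clock: 3.55
tool_pos: [0.4191, 0.0039, 0.018]
tcp_rot: [-1.031, 1.098, -1.355]
ft_force: [-6.4, 1.4, 15.4]
grip_width: 0.0428
```

Call:
apply_moves(
  offset=[
    [0,0,0.0035],
    [0.01,-0.0005,0.0035],
    [0.02,-0.001,0.0035],
    [0.03,-0.002,0.0035],
    [0.04,-0.0025,0.0035],
  ],
  delta_rot=[
    [0,0,0],
    [0,0,0],
    [0,0,0],
    [0,0,0],
    [0,0,0],
  ],
  fingers=[0,0,0,0,0],
)

```text
clock: 4.05
tool_pos: [0.4597, 0.0015, 0.0211]
tcp_rot: [-1.032, 1.099, -1.354]
ft_force: [-2.0, 0.9, -0.4]
grip_width: 0.0429
```

Call:
apply_moves(
  offset=[
    [0.002,0,0],
    [0.004,0,0],
    [0.006,0,0],
    [0.008,-0.0005,0],
    [0.01,-0.0005,0],
  ],
  delta_rot=[
    [0,0,0],
    [0,0,0],
    [0,0,0],
    [0,0,0],
    [0,0,0],
  ],
  fingers=[0,0,0,0,0],
)

```text
clock: 4.55
tool_pos: [0.4698, 0.001, 0.0211]
tcp_rot: [-1.032, 1.099, -1.354]
ft_force: [-1.2, 0.4, -0.6]
grip_width: 0.0427
```

Call:
apply_moves(
  offset=[
    [0.002,0,0],
    [0.004,0,0],
    [0.006,0,0],
    [0.008,-0.0005,0],
    [0.008,-0.0005,0],
  ],
  delta_rot=[
    [0,0,0],
    [0,0,0],
    [0,0,0],
    [0,0,0],
    [0,0,0],
  ],
  fingers=[0,0,0,0,0],
)

```text
clock: 5.05
tool_pos: [0.4782, 0.0004, 0.0212]
tcp_rot: [-1.032, 1.099, -1.355]
ft_force: [-0.4, -0.4, 0.6]
grip_width: 0.0426
```

Run:
```python
from h import *
np.set_printoptions(precision=4,suppress=True)
f=grab('side');s=arm.state();print(s['tool_pos'],s['ft_force'],delta(.2,-1))
a=f['color'][150:350,240:500];cv2.imwrite('pics/c2.png',cv2.resize(a,None,fx=3,fy=3,interpolation=2))
```

```text
[0.4782 0.0003 0.0212] [ 0.4216 -0.0464  0.2214] [0.0037 0.0049 0.002 ]
```

View pics/c2.png

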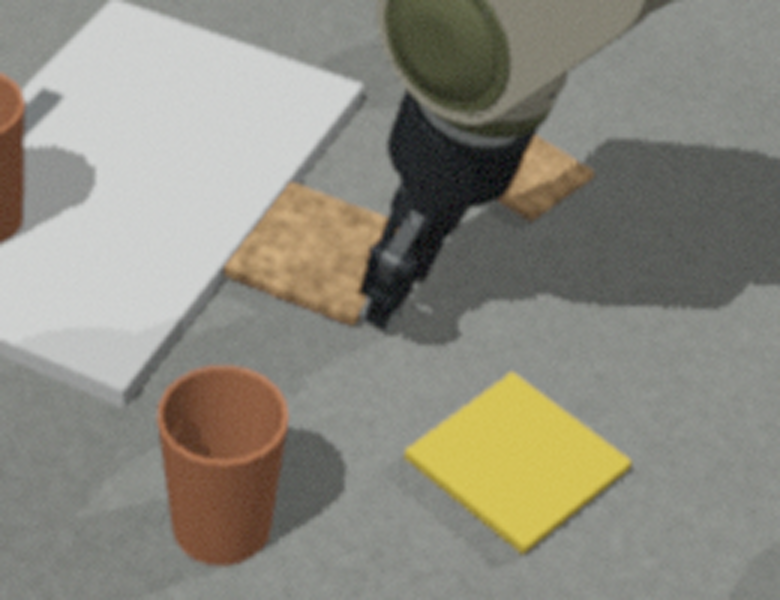

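The trivet is squared up by the fingers, and its front edge at crop (230,272)–(290,185) is at or almost at the board's face. Next I press.

Call:
apply_moves(
  offset=[
    [0.001,0,0],
    [0.002,0,0],
    [0.003,0,0],
    [0.004,0,0],
    [0.004,0,0],
  ],
  delta_rot=[
    [0,0,0],
    [0,0,0],
    [0,0,0],
    [0,0,0],
    [0,0,0],
  ],
  fingers=[0,0,0,0,0],
)

```text
clock: 5.6
tool_pos: [0.4796, 0.0008, 0.0206]
tcp_rot: [-1.036, 1.104, -1.351]
ft_force: [-17.0, -3.2, 11.3]
grip_width: 0.0424
```

Call:
apply_moves(
  offset=[
    [0.0015,0,0.002],
    [0.0015,0,0.004],
    [0.0015,0,0.006],
    [0.0018,0,0.008],
    [0.002,0,0.01],
  ],
  delta_rot=[
    [0,0,0],
    [0,0,0],
    [0,0,0],
    [0,0,0],
    [0,0,0],
  ],
  fingers=[0,0,0,0,0],
)

```text
clock: 6.1
tool_pos: [0.4796, 0.001, 0.0297]
tcp_rot: [-1.039, 1.108, -1.348]
ft_force: [-8.9, -2.9, -1.1]
grip_width: 0.0428
```

Run:
```python
from h import *
np.set_printoptions(precision=4,suppress=True)
f=grab('side');s=arm.state();print(s['tool_pos'],s['ft_force'],delta(.2,-1))
a=f['color'][170:290,280:440];cv2.imwrite('pics/c3.png',cv2.resize(a,None,fx=5,fy=5,interpolation=2))
```

```text
[0.4797 0.001  0.0299] [-8.6617 -2.6286 -0.7235] [ 0.0013 -0.007   0.0013]
```

View pics/c3.png

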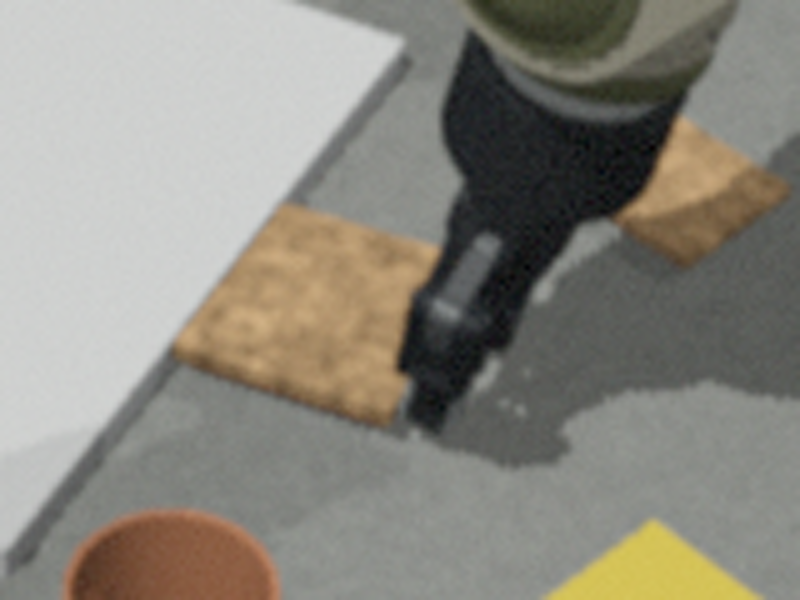

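```bash
cat >> h.py <<'E'
def ycut(f,rc,y):
    a=back(f,rc,0);b=back(f,rc,.1);return a+(b-a)*(y-a[1])/(b[1]-a[1])
E
python3 - <<'E'
from h import *
np.set_printoptions(precision=4,suppress=True)
f=grab('side')
for n,c in(('rear bottom',(170+427/5,280+392/5)),('rear top',(170+417/5,280+395/5)),('front bot',(170+360/5,280+178/5)),('c2 rear',(150+325/3,240+357/3)),('c2 front',(150+277/3,240+230/3))):
    print(n,ycut(f,c,.042),back(f,c,.006))
t=grab('top')
for r in arm.cut_out('top','trivet'): print('top',r['at'],back(t,r['at'],.013))
a=t['color'][210:310,270:400];cv2.imwrite('pics/c4.png',cv2.resize(a,None,fx=6,fy=6,interpolation=2))
E
```

```text
rear bottom [0.4896 0.042  0.021 ] [0.4942 0.0282 0.006 ]
rear top [0.4887 0.042  0.0265] [0.4951 0.0231 0.006 ]
front bot [0.5737 0.042  0.019 ] [0.5791 0.0301 0.006 ]
c2 rear [0.488  0.042  0.0141] [0.4904 0.0346 0.006 ]
c2 front [0.5716 0.042  0.0191] [0.5769 0.0301 0.006 ]
top [303.5, 402.4] [ 0.4459 -0.1356  0.013 ]
top [340.1, 258.6] [0.3842 0.1256 0.013 ]
top [254.0, 332.9] [ 0.5377 -0.0111  0.013 ]
```

View pics/c4.png

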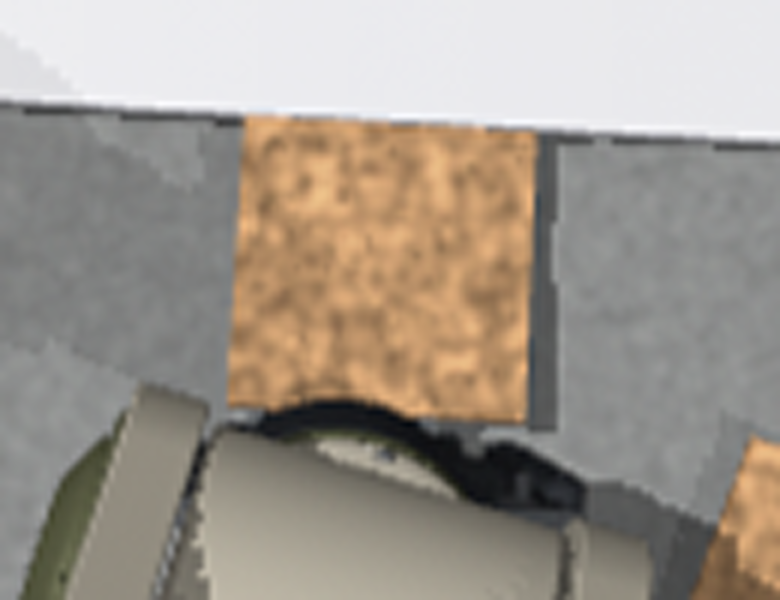

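The top crop shows the trivet square to the board, its front at rows about 120–130 against the edge. Side rays put the rear corner about 7 mm higher than before, so friction is lifting it. I continue along the arc.

Call:
apply_moves(
  offset=[
    [0.0018,0,0.002],
    [0.002,0,0.004],
    [0.0023,0,0.006],
    [0.0027,0,0.008],
    [0.003,0,0.01],
  ],
  delta_rot=[
    [0,0,0],
    [0,0,0],
    [0,0,0],
    [0,0,0],
    [0,0,0],
  ],
  fingers=[0,0,0,0,0],
)

```text
clock: 6.8
tool_pos: [0.4807, 0.0013, 0.0388]
tcp_rot: [-1.043, 1.113, -1.346]
ft_force: [-8.4, -2.6, 0.1]
grip_width: 0.0426
```

Run:
```python
from h import *
np.set_printoptions(precision=4,suppress=True)
f=grab('side');s=arm.state();print(s['tool_pos'],s['ft_force'],delta(.2,-1))
a=f['color'][170:290,280:440];cv2.imwrite('pics/c5.png',cv2.resize(a,None,fx=5,fy=5,interpolation=2))
```

```text
[0.4808 0.0012 0.039 ] [-9.1258 -2.4023  0.8204] [ 0.0004 -0.0119  0.0013]
```

View pics/c5.png

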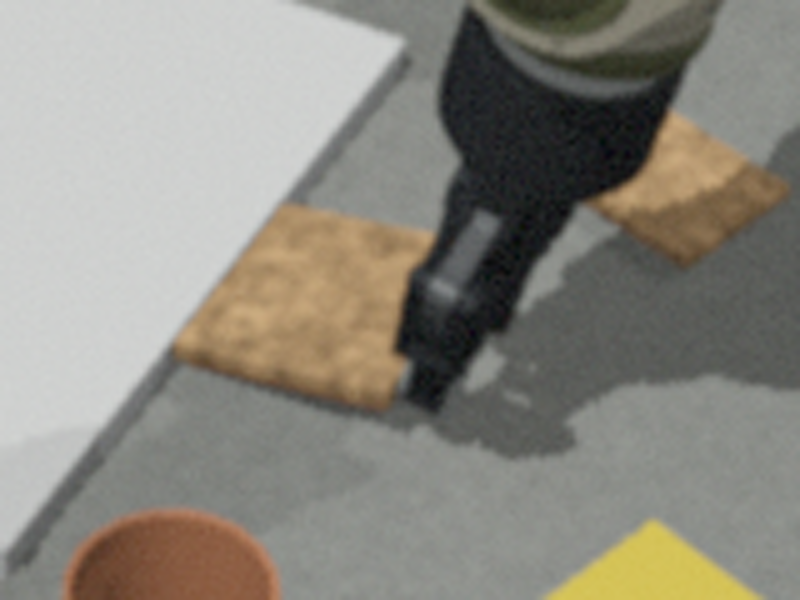

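The rear corner has risen from crop (390,425) to (390,408), so the trivet sticks to the fingers. I continue.

Call:
apply_moves(
  offset=[
    [0.0025,0,0.003],
    [0.0032,0,0.006],
    [0.0042,0,0.009],
    [0.0052,-0.0003,0.012],
    [0.0062,-0.0004,0.015],
  ],
  delta_rot=[
    [0,0,0],
    [0,0,0],
    [0,0,0],
    [0,0,0],
    [0,0,0],
  ],
  fingers=[0,0,0,0,0],
)

```text
clock: 7.35
tool_pos: [0.4844, 0.001, 0.053]
tcp_rot: [-1.047, 1.118, -1.342]
ft_force: [-12.8, -3.2, 2.8]
grip_width: 0.0426
```

Call:
apply_moves(
  offset=[
    [0.002,0,0.004],
    [0.003,0,0.008],
    [0.0042,-0.0002,0.012],
    [0.0055,-0.0003,0.015],
    [0.007,-0.0004,0.018],
  ],
  delta_rot=[
    [0,0,0],
    [0,0,0],
    [0,0,0],
    [0,0,0],
    [0,0,0],
  ],
  fingers=[0,0,0,0,0],
)

```text
clock: 7.85
tool_pos: [0.4917, 0.0006, 0.0714]
tcp_rot: [-1.047, 1.118, -1.342]
ft_force: [0.4, -0.1, -0.2]
grip_width: 0.0428
```

Run:
```python
from h import *
np.set_printoptions(precision=4,suppress=True)
f=grab('side');s=arm.state();print(s['tool_pos'],s['ft_force'],delta(.2,-1))
a=f['color'][150:290,260:440];cv2.imwrite('pics/c6.png',cv2.resize(a,None,fx=4,fy=4,interpolation=2))
```

```text
[0.4921 0.0005 0.0718] [ 0.1678 -0.5513 -0.7531] [-0.0004 -0.0175  0.0012]
```

View pics/c6.png

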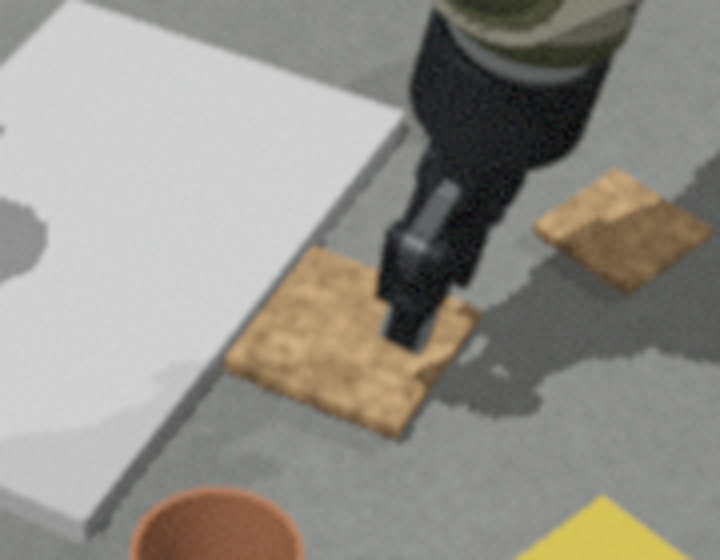

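The trivet slipped off and lies flat again, still square near the board. My forward advance was too small for the arc, so it lost the press. I retry with the right arc.

Call:
apply_moves(
  offset=[
    [-0.02,-0.002,0.002],
    [-0.042,-0.006,0],
    [-0.042,-0.007,-0.02],
    [-0.042,-0.007,-0.04],
    [-0.042,-0.007,-0.0505],
  ],
  delta_rot=[
    [0,-0.017,0],
    [0,-0.017,0],
    [0,-0.017,0],
    [0,-0.017,0],
    [0,-0.017,0],
  ],
  fingers=[0,0,0,0,0],
)

```text
clock: 8.4
tool_pos: [0.4497, -0.0064, 0.0202]
tcp_rot: [-1.034, 1.106, -1.349]
ft_force: [1.4, -0.4, 0.2]
grip_width: 0.0427
```

Call:
apply_moves(
  offset=[
    [0.008,-0.0005,0],
    [0.016,-0.001,0],
    [0.022,-0.0015,0],
    [0.026,-0.002,0],
    [0.03,-0.002,0],
  ],
  delta_rot=[
    [0,0,0],
    [0,0,0],
    [0,0,0],
    [0,0,0],
    [0,0,0],
  ],
  fingers=[0,0,0,0,0],
)

```text
clock: 8.9
tool_pos: [0.4791, -0.0082, 0.0203]
tcp_rot: [-1.035, 1.108, -1.347]
ft_force: [-23.9, -4.0, 21.4]
grip_width: 0.0424
```

Call:
apply_moves(
  offset=[
    [0.0012,0,0.003],
    [0.0014,0,0.007],
    [0.0018,0,0.011],
    [0.0024,0,0.015],
    [0.0032,0,0.019],
  ],
  delta_rot=[
    [0,0,0],
    [0,0,0],
    [0,0,0],
    [0,0,0],
    [0,0,0],
  ],
  fingers=[0,0,0,0,0],
)

```text
clock: 9.4
tool_pos: [0.4801, -0.0078, 0.0385]
tcp_rot: [-1.039, 1.113, -1.344]
ft_force: [-10.1, -2.3, -0.1]
grip_width: 0.0429
```

Call:
apply_moves(
  offset=[
    [0.0025,0,0.003],
    [0.0034,0,0.006],
    [0.0044,0,0.009],
    [0.0056,-0.0003,0.012],
    [0.0066,-0.0004,0.0145],
  ],
  delta_rot=[
    [0,0,0],
    [0,0,0],
    [0,0,0],
    [0,0,0],
    [0,0,0],
  ],
  fingers=[0,0,0,0,0],
)

```text
clock: 9.9
tool_pos: [0.4835, -0.0078, 0.0518]
tcp_rot: [-1.045, 1.12, -1.339]
ft_force: [-16.9, -5.1, 4.1]
grip_width: 0.0426
```

Call:
apply_moves(
  offset=[
    [0.003,0,0.004],
    [0.005,-0.0002,0.008],
    [0.0075,-0.0004,0.012],
    [0.01,-0.0005,0.016],
    [0.012,-0.0006,0.019],
  ],
  delta_rot=[
    [0,0,0],
    [0,0,0],
    [0,0,0],
    [0,0,0],
    [0,0,0],
  ],
  fingers=[0,0,0,0,0],
)

```text
clock: 10.4
tool_pos: [0.4961, -0.0084, 0.0714]
tcp_rot: [-1.045, 1.119, -1.339]
ft_force: [-1.3, 0.5, -0.2]
grip_width: 0.0425
```

Run:
```python
from h import *
np.set_printoptions(precision=4,suppress=True)
f=grab('side');s=arm.state();print(s['tool_pos'],s['ft_force'],delta(.2,-1))
a=f['color'][150:290,260:440];cv2.imwrite('pics/c7.png',cv2.resize(a,None,fx=4,fy=4,interpolation=2))
```

```text
[ 0.4965 -0.0085  0.0718] [0.1821 0.1757 0.4262] [-0.0038 -0.0176  0.0002]
```

View pics/c7.png

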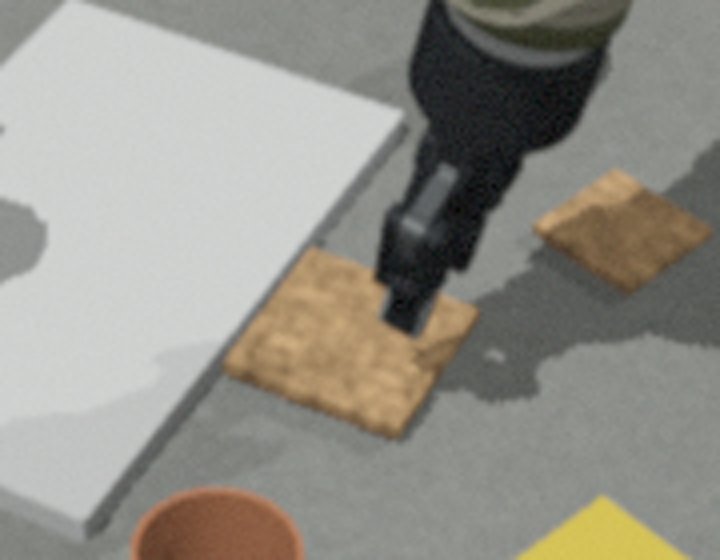

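It slipped again with the trivet flat. The cause is that at 0.2 rad of tilt the finger's front corner sits about 5 mm up, so it barely reaches under the cork's 6 mm lower edge. I retry with the tool upright, which gives about 5 mm of engagement.

Call:
apply_moves(
  offset=[
    [-0.023,0,0.002],
    [-0.046,0.0005,0],
    [-0.046,0.0005,-0.02],
    [-0.046,0.0005,-0.04],
    [-0.046,0.0005,-0.049],
  ],
  delta_rot=[
    [0,0.06,0],
    [0,0.12,0],
    [0,0.182,0],
    [0,0.182,0],
    [0,0.182,0],
  ],
  fingers=[0,0,0,0,0],
)

```text
clock: 10.95
tool_pos: [0.45, -0.0078, 0.0215]
tcp_rot: [-1.186, 1.254, -1.262]
ft_force: [0.6, -0.2, 0.5]
grip_width: 0.0428
```

Call:
apply_moves(
  offset=[
    [0,0,-0.001],
    [0,0,-0.002],
    [0,0,-0.003],
    [0,0,-0.004],
    [0,0,-0.004],
  ],
  delta_rot=[
    [0,0,0],
    [0,0,0],
    [0,0,0],
    [0,0,0],
    [0,0,0],
  ],
  fingers=[0,0,0,0,0],
)

```text
clock: 11.45
tool_pos: [0.4501, -0.0079, 0.0178]
tcp_rot: [-1.185, 1.253, -1.263]
ft_force: [0.0, 0.8, 0.3]
grip_width: 0.0424
```

Call:
apply_moves(
  offset=[
    [0,0,-0.001],
    [0,0,-0.002],
    [0,0,-0.003],
    [0,0,-0.004],
    [0,0,-0.004],
  ],
  delta_rot=[
    [0,0,0],
    [0,0,0],
    [0,0,0],
    [0,0,0],
    [0,0,0],
  ],
  fingers=[0,0,0,0,0],
)

```text
clock: 11.95
tool_pos: [0.4505, -0.0078, 0.0169]
tcp_rot: [-1.185, 1.252, -1.263]
ft_force: [-16.8, 2.1, 52.2]
grip_width: 0.0426
```

Run:
```python
from h import *
np.set_printoptions(precision=4,suppress=True)
s=arm.state();print(s['tool_pos'],s['ft_force'],delta(0,-1))
f=grab('side')
for r in arm.cut_out('side','trivet'): print(r['p'],r['at'],back(f,r['at'],.013))
```

```text
[ 0.4505 -0.0078  0.0169] [-16.7777   2.1109  52.2387] [ 0.0091 -0.0004 -0.0012]
0.96 [208.0, 418.0] [ 0.4344 -0.1345  0.013 ]
0.68 [233.5, 346.0] [ 0.5342 -0.0082  0.013 ]
0.67 [300.8, 408.5] [0.3759 0.0972 0.013 ]
```

Call:
apply_moves(
  offset=[
    [0,0,0.0013],
    [0.01,-0.0005,0.0013],
    [0.019,-0.001,0.0013],
    [0.025,-0.0015,0.0013],
    [0.029,-0.002,0.0013],
  ],
  delta_rot=[
    [0.009,0,0],
    [0.009,0,0],
    [0.009,0,0],
    [0.009,0,0],
    [0.009,0,0],
  ],
  fingers=[0,0,0,0,0],
)

```text
clock: 12.55
tool_pos: [0.4794, -0.0097, 0.0177]
tcp_rot: [-1.18, 1.258, -1.254]
ft_force: [-5.1, -0.4, 4.2]
grip_width: 0.0428
```

Call:
apply_moves(
  offset=[
    [0.001,0,0],
    [0.002,0,0],
    [0.003,0,0],
    [0.0035,0,0],
    [0.0035,0,0],
  ],
  delta_rot=[
    [0,0,0],
    [0,0,0],
    [0,0,0],
    [0,0,0],
    [0,0,0],
  ],
  fingers=[0,0,0,0,0],
)

```text
clock: 13.05
tool_pos: [0.481, -0.0094, 0.0172]
tcp_rot: [-1.184, 1.262, -1.252]
ft_force: [-10.3, -1.8, 6.7]
grip_width: 0.0427
```

Call:
apply_moves(
  offset=[
    [0.0018,0,0.003],
    [0.0019,0,0.006],
    [0.002,0,0.009],
    [0.0024,0,0.012],
    [0.0028,0,0.015],
  ],
  delta_rot=[
    [0,0,0],
    [0,0,0],
    [0,0,0],
    [0,0,0],
    [0,0,0],
  ],
  fingers=[0,0,0,0,0],
)

```text
clock: 13.55
tool_pos: [0.4816, -0.0091, 0.0314]
tcp_rot: [-1.187, 1.266, -1.248]
ft_force: [-9.7, -1.7, -0.9]
grip_width: 0.0431
```

Run:
```python
from h import *
np.set_printoptions(precision=4,suppress=True)
s=arm.state();print(s['tool_pos'],s['ft_force'],delta(0,-1))
f=grab('side')
for r in arm.cut_out('side','trivet'):
    c,_=cv2.findContours(r['region'].astype(np.uint8),0,2);c=max(c,key=cv2.contourArea)[:,0]
    print(r['p'],r['at'],'lowest',c[c[:,1].argmax()],'left',c[c[:,0].argmin()])
```

```text
[ 0.4816 -0.0091  0.0314] [-9.7282 -1.7014 -0.933 ] [-0.0021 -0.0133 -0.0017]
0.96 [233.3, 338.2] lowest [353 253] left [314 239]
0.95 [303.5, 406.9] lowest [413 333] left [375 301]
0.89 [205.1, 414.0] lowest [415 223] left [393 206]
```

Call:
apply_moves(
  offset=[
    [0.0018,0,0.003],
    [0.0025,0,0.006],
    [0.0033,0,0.009],
    [0.0042,-0.0002,0.012],
    [0.0052,-0.0003,0.015],
  ],
  delta_rot=[
    [0,0,0],
    [0,0,0],
    [0,0,0],
    [0,0,0],
    [0,0,0],
  ],
  fingers=[0,0,0,0,0],
)

```text
clock: 14.15
tool_pos: [0.4843, -0.0091, 0.0456]
tcp_rot: [-1.192, 1.272, -1.244]
ft_force: [-12.3, -1.8, 1.6]
grip_width: 0.0426
```

```bash
cat > m.py <<'E'
from h import *
np.set_printoptions(precision=4,suppress=True)
s=arm.state();print(s['tool_pos'],s['ft_force'],delta(0,-1))
f=grab('side')
for r in arm.cut_out('side','trivet'):
    c,_=cv2.findContours(r['region'].astype(np.uint8),0,2);c=max(c,key=cv2.contourArea)[:,0]
    if r['at'][1]<395:print(r['p'],r['at'],r['region'].sum(),'lowest',c[c[:,1].argmax()],'left',c[c[:,0].argmin()],'top',c[c[:,1].argmin()],'right',c[c[:,0].argmax()])
E
python3 m.py
```

```text
[ 0.4843 -0.0091  0.0456] [-12.2864  -1.8311   1.5687] [-0.003  -0.0203 -0.0018]
```

Call:
apply_moves(
  offset=[
    [0.0017,0,0.002],
    [0.0022,0,0.004],
    [0.0028,0,0.006],
    [0.0034,-0.0002,0.008],
    [0.004,-0.0003,0.01],
  ],
  delta_rot=[
    [0,-0.02,0],
    [0,-0.04,0],
    [0,-0.06,0],
    [0,-0.08,0],
    [0,-0.1,0],
  ],
  fingers=[0,0,0,0,0],
)

```text
clock: 14.75
tool_pos: [0.4865, -0.0092, 0.055]
tcp_rot: [-1.118, 1.201, -1.286]
ft_force: [-9.0, -2.1, 1.1]
grip_width: 0.0427
```

```bash
python3 m.py
```

```text
[ 0.4865 -0.0092  0.055 ] [-8.9887 -2.0603  1.0657] [-0.0035  0.0759 -0.002 ]
0.61 [229.3, 338.8] 1102 lowest [321 243] left [315 237] top [348 211] right [359 238]
```

Call:
apply_moves(
  offset=[
    [0.0017,0,0.0016],
    [0.0023,0,0.0032],
    [0.003,-0.0001,0.0048],
    [0.0036,-0.0002,0.0064],
    [0.0043,-0.0003,0.008],
  ],
  delta_rot=[
    [0,-0.02,0],
    [0,-0.04,0],
    [0,-0.06,0],
    [0,-0.08,0],
    [0,-0.1,0],
  ],
  fingers=[0,0,0,0,0],
)

```text
clock: 15.35
tool_pos: [0.4909, -0.0095, 0.0633]
tcp_rot: [-1.04, 1.126, -1.327]
ft_force: [-2.5, 0.1, 0.4]
grip_width: 0.0427
```

```bash
python3 m.py; python3 -c "
from h import *
a=grab('side')['color'][150:290,260:440];cv2.imwrite('pics/c8.png',cv2.resize(a,None,fx=4,fy=4,interpolation=2))"
```

```text
[ 0.4909 -0.0095  0.0633] [-2.5271  0.1236  0.4189] [-0.0033  0.1776 -0.0021]
0.67 [218.3, 284.7] 11267 lowest [278 284] left [188 239] top [277 150] right [360 184]
0.61 [224.9, 338.6] 1040 lowest [318 244] left [314 240] top [354 208] right [358 227]
```

View pics/c8.png

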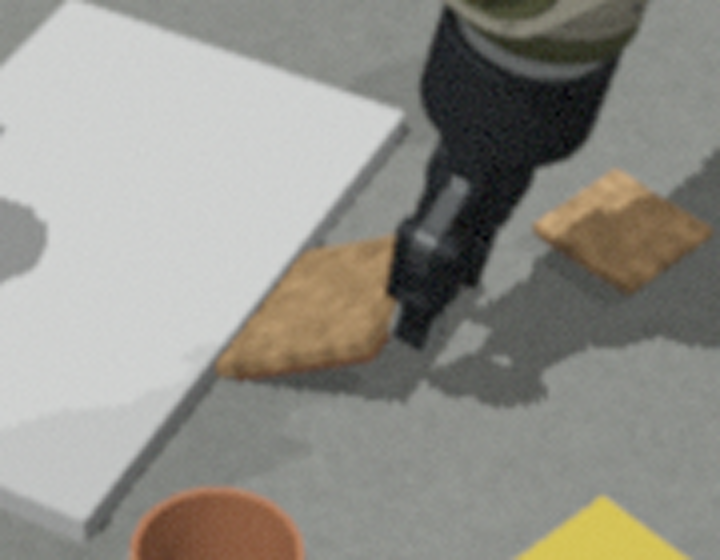

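The trivet is tipped to about 30°: its rear edge is up at crop (385,240)–(380,355), held by the tips, with the front edge along the board face. I push more forward now.

Call:
apply_moves(
  offset=[
    [0.002,0,0.0005],
    [0.0035,-0.0002,0.002],
    [0.005,-0.0003,0.0035],
    [0.006,-0.0004,0.005],
    [0.0075,-0.0005,0.0065],
  ],
  delta_rot=[
    [0,0,0],
    [0,0,0],
    [0,0,0],
    [0,0,0],
    [0,0,0],
  ],
  fingers=[0,0,0,0,0],
)

```text
clock: 16.0
tool_pos: [0.4978, -0.0099, 0.0698]
tcp_rot: [-1.042, 1.128, -1.325]
ft_force: [-7.9, 2.1, 5.5]
grip_width: 0.0425
```

```bash
python3 m.py
```

```text
[ 0.4978 -0.0099  0.0698] [-7.8766  2.0929  5.5089] [-0.0036  0.1747 -0.0022]
0.58 [224.1, 336.0] 904 lowest [318 244] left [314 241] top [352 206] right [355 224]
```

Call:
apply_moves(
  offset=[
    [0.0022,0,0.002],
    [0.0038,-0.0002,0.004],
    [0.0054,-0.0003,0.006],
    [0.0072,-0.0004,0.008],
    [0.009,-0.0005,0.01],
  ],
  delta_rot=[
    [0,0,0],
    [0,0,0],
    [0,0,0],
    [0,0,0],
    [0,0,0],
  ],
  fingers=[0,0,0,0,0],
)

```text
clock: 16.6
tool_pos: [0.5076, -0.0105, 0.0802]
tcp_rot: [-1.042, 1.127, -1.326]
ft_force: [-0.4, 0.3, -0.3]
grip_width: 0.0427
```

```bash
python3 m.py
```

```text
[ 0.5076 -0.0105  0.0802] [-0.4339  0.3268 -0.2864] [-0.0033  0.176  -0.0022]
0.75 [224.2, 334.9] 578 lowest [318 243] left [316 240] top [344 208] right [349 224]
```

Call:
apply_moves(
  offset=[
    [0.001,0,0],
    [0.002,0,0],
    [0.003,0,0],
    [0.004,0,0.001],
    [0.005,0,0.002],
  ],
  delta_rot=[
    [0,0,0],
    [0,0,0],
    [0,0,0],
    [0,0,0],
    [0,0,0],
  ],
  fingers=[0,0,0,0,0],
)

```text
clock: 17.2
tool_pos: [0.5122, -0.0107, 0.0826]
tcp_rot: [-1.043, 1.127, -1.326]
ft_force: [-8.9, -2.4, 8.4]
grip_width: 0.0427
```

```bash
python3 m.py
```

```text
[ 0.5122 -0.0107  0.0826] [-8.9007 -2.3976  8.3692] [-0.0029  0.175  -0.0025]
0.77 [226.0, 332.8] 512 lowest [315 244] left [314 241] top [344 208] right [348 214]
0.23 [219.8, 281.0] 11163 lowest [278 284] left [188 239] top [276 150] right [355 177]
```

Call:
apply_moves(
  offset=[
    [0.003,0,0.001],
    [0.005,-0.0002,0.003],
    [0.0075,-0.0004,0.005],
    [0.01,-0.0006,0.0065],
    [0.012,-0.0007,0.008],
  ],
  delta_rot=[
    [0,0,0],
    [0,0,0],
    [0,0,0],
    [0,0,0],
    [0,0,0],
  ],
  fingers=[0,0,0,0,0],
)

```text
clock: 17.8
tool_pos: [0.5245, -0.0116, 0.0913]
tcp_rot: [-1.043, 1.127, -1.327]
ft_force: [-4.9, -0.7, 6.2]
grip_width: 0.0429
```

```bash
python3 m.py
```

```text
[ 0.5245 -0.0116  0.0913] [-4.9388 -0.6712  6.1803] [-0.0024  0.1759 -0.0025]
0.76 [225.7, 322.2] 338 lowest [315 245] left [313 243] top [340 208] right [341 217]
```

Call:
apply_moves(
  offset=[
    [0.003,0,0.001],
    [0.006,-0.0003,0.0025],
    [0.009,-0.0006,0.004],
    [0.0115,-0.0007,0.005],
    [0.014,-0.0009,0.006],
  ],
  delta_rot=[
    [0,0,0],
    [0,0,0],
    [0,0,0],
    [0,0,0],
    [0,0,0],
  ],
  fingers=[0,0,0,0,0],
)

```text
clock: 18.4
tool_pos: [0.5392, -0.0126, 0.0977]
tcp_rot: [-1.042, 1.125, -1.327]
ft_force: [-2.0, -0.4, 5.0]
grip_width: 0.0427
```

```bash
python3 m.py
```

```text
[ 0.5392 -0.0126  0.0977] [-2.0118 -0.3623  5.0487] [-0.0021  0.1773 -0.0025]
0.97 [223.4, 325.9] 575 lowest [315 245] left [313 242] top [332 201] right [341 217]
```

Call:
apply_moves(
  offset=[
    [0.003,0,0],
    [0.006,-0.0003,-0.001],
    [0.009,-0.0006,-0.002],
    [0.012,-0.0007,-0.003],
    [0.015,-0.001,-0.004],
  ],
  delta_rot=[
    [0,0,0],
    [0,0,0],
    [0,0,0],
    [0,0,0],
    [0,0,0],
  ],
  fingers=[0,0,0,0,0],
)

```text
clock: 19.0
tool_pos: [0.559, -0.0141, 0.1]
tcp_rot: [-1.032, 1.112, -1.335]
ft_force: [-9.5, 6.5, 50.9]
grip_width: 0.0426
```

```bash
python3 m.py; python3 -c "
from h import *
a=grab('side')['color'][140:290,250:430];cv2.imwrite('pics/c9.png',cv2.resize(a,None,fx=4,fy=4,interpolation=2))"
```

```text
[ 0.559  -0.0141  0.1   ] [-9.5007  6.4579 50.8871] [ 0.0007  0.193  -0.0027]
0.86 [216.3, 319.8] 844 lowest [314 244] left [312 216] top [323 197] right [340 217]
```

View pics/c9.png

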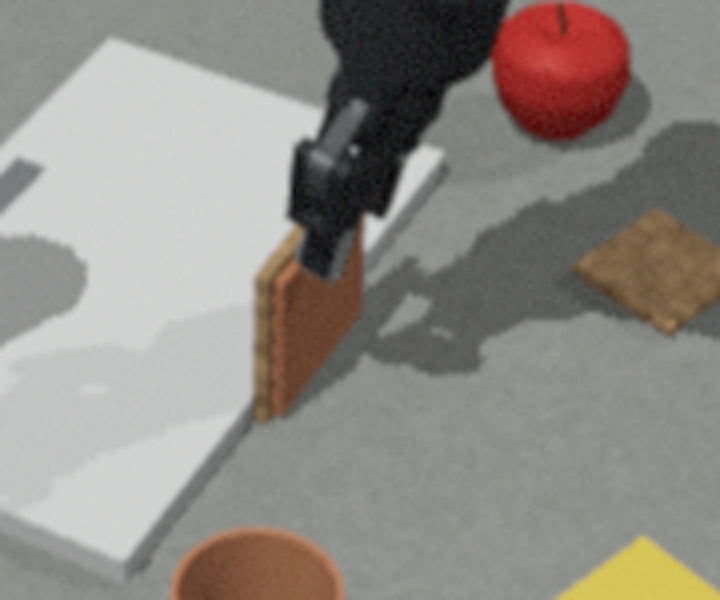

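The trivet now stands upright at the board edge: copper face towards the robot, crop (275–360, 215–415), cork face against the board's edge. The tips bear down on the top of the copper behind the cork lip. I relieve the down-force and push the top forward.

Call:
apply_moves(
  offset=[
    [0.001,0,0.001],
    [0.005,-0.0003,0.0015],
    [0.01,-0.0006,0.0015],
    [0.016,-0.001,0.001],
    [0.024,-0.0015,0],
  ],
  delta_rot=[
    [0,0,0],
    [0,0,0],
    [0,0,0],
    [0,0,0],
    [0,0,0],
  ],
  fingers=[0,0,0,0,0],
)

```text
clock: 19.65
tool_pos: [0.5846, -0.016, 0.1012]
tcp_rot: [-1.029, 1.109, -1.338]
ft_force: [-0.1, -0.2, 8.8]
grip_width: 0.0422
```

```bash
python3 m.py
```

```text
[ 0.5846 -0.016   0.1012] [-0.1007 -0.2452  8.8122] [ 0.0017  0.197  -0.0027]
0.74 [214.4, 323.1] 1190 lowest [316 245] left [304 206] top [328 189] right [340 218]
0.67 [226.8, 277.8] 9300 lowest [278 284] left [188 241] top [276 151] right [315 166]
```

Call:
apply_moves(
  offset=[
    [0.005,-0.0003,0],
    [0.01,-0.0006,0],
    [0.016,-0.001,-0.001],
    [0.022,-0.0015,-0.003],
    [0.028,-0.0018,-0.005],
  ],
  delta_rot=[
    [0,0,0],
    [0,0,0],
    [0,0,0],
    [0,0,0],
    [0,0,0],
  ],
  fingers=[0,0,0,0,0],
)

```text
clock: 20.25
tool_pos: [0.6134, -0.0179, 0.0953]
tcp_rot: [-1.029, 1.109, -1.337]
ft_force: [0.1, 0.2, -0.7]
grip_width: 0.0431
```

```bash
python3 m.py
```

```text
[ 0.6134 -0.0179  0.0953] [ 0.1014  0.2278 -0.6548] [ 0.0015  0.1967 -0.0025]
0.62 [219.4, 315.1] 1683 lowest [322 242] left [286 224] top [310 199] right [347 215]
```

Call:
apply_moves(
  offset=[
    [0,0,0.03],
    [-0.03,0,0.06],
    [-0.07,0,0.1],
    [-0.11,0,0.13],
    [-0.15,0,0.15],
  ],
  delta_rot=[
    [0,0,0],
    [0,0,0],
    [0,0,0],
    [0,0,0],
    [0,0,0],
  ],
  fingers=[0,0,0,0,0],
)

```text
clock: 20.85
tool_pos: [0.4633, -0.0178, 0.2463]
tcp_rot: [-1.028, 1.107, -1.338]
ft_force: [-0.6, 0.2, 0.7]
grip_width: 0.0426
```

```bash
python3 m.py
python3 - <<'E'
from h import *
np.set_printoptions(precision=4,suppress=True)
f=grab('side');g=grab('top')
a=f['color'][140:290,180:430];cv2.imwrite('pics/c10.png',cv2.resize(a,None,fx=3.2,fy=3.2,interpolation=2))
for n,l,z in(('side','trivet',.028),('top','trivet',.028),('side','cup_a',.05),('top','cup_a',.05),('top','apple',.037),('side','apple',.037)):
    for r in arm.recognise(n,l): print(n,l,r['p'],r['at'],back(g if n=='top' else f,r['at'],z))
E
```

```text
[ 0.4633 -0.0178  0.2463] [-0.5876  0.2447  0.7473] [ 0.0021  0.1985 -0.003 ]
0.93 [218.3, 314.4] 1696 lowest [321 242] left [286 223] top [307 198] right [347 216]
side trivet 0.75 [303.4, 408.9] [0.371  0.1148 0.028 ]
side trivet 0.6 [207.9, 414.1] [ 0.4377 -0.1146  0.028 ]
side trivet 0.56 [217.7, 315.5] [ 0.5972 -0.0085  0.028 ]
top trivet 0.81 [221.3, 336.6] [ 0.5961 -0.0186  0.028 ]
top trivet 0.59 [343.0, 265.0] [0.3805 0.1123 0.028 ]
top trivet 0.55 [300.0, 406.6] [ 0.4525 -0.1411  0.028 ]
side cup_a 0.85 [301.8, 317.3] [0.5019 0.1924 0.05  ]
side cup_a 0.84 [199.5, 232.1] [0.7504 0.0345 0.05  ]
side cup_a 0.36 [220.7, 314.4] [0.5859 0.0214 0.05  ]
top cup_a 0.9 [274.4, 206.8] [0.5027 0.212  0.05  ]
top cup_a 0.58 [134.6, 288.7] [0.753  0.0659 0.05  ]
top cup_a 0.34 [175.7, 345.9] [ 0.6755 -0.0362  0.05  ]
top apple 0.86 [254.4, 459.1] [ 0.532 -0.236  0.037]
side apple 0.84 [157.5, 388.1] [ 0.534  -0.2313  0.037 ]
```

View pics/c10.png

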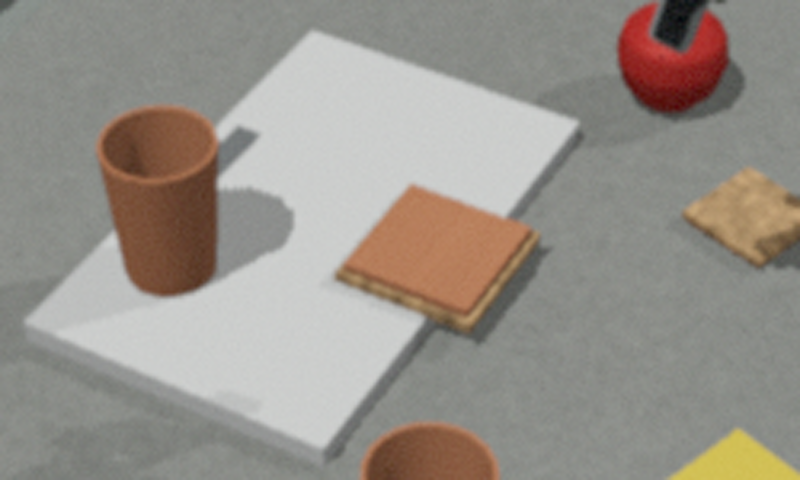

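The trivet lies flat on the board, copper up (copper face at crop (345–535, 185–315)), with its centre about 17 mm behind the near edge. The cups and apple are unmoved within measuring noise, and the arm is clear.

```bash
python3 -c "
from cell import arm
print(arm.sign_off())"
```

```text
the job is handed in; nothing more can be done
None
```

The trivet now lies on the serving board with its copper side up, and I have handed the job in; no verdict was reported.

**What I did:** I pushed the larger cork trivet square against the board's near face. I then lifted its rear edge with the half-open fingertips by pressing and friction, tipped it upright against the edge, and pushed its top over. At no point was it picked up or carried.

**What failed on the way:** The first two lifts slipped off at about 30 mm of lift and the trivet dropped back flat. The tilted fingertips barely reached under the cork's lower edge. The third try, starting with the tool upright, worked. Contact forces peaked at about 52 N: once when the fingertips touched the counter, and again (about 51 N) when they bore down on the trivet's top edge.

**Last checks:**
- **Trivet:** In the last side picture it looks flat, copper up. Both cameras put its centre at about x 0.597 m. The near edge is at about x 0.58 m, so the centre is about 17 mm behind it, within the 0 to 140 mm allowed. I judged level and rest by eye.
- **Cups and apple:** All are within about 10 mm of their first readings, which is within the cameras' and networks' scatter.
- **Arm:** It is clear of everything, with about zero force. The clock read about 21 s of the 54 s allowed.

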